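Next sun-study position on the heliodon

ROBOT

A 6-joint arm with a two-finger parallel gripper is mounted at the origin on the work surface. World frame = base frame: x ahead of the robot, y to its left, z up, the work surface at z = 0. Lengths are in m, angles in rad, forces in N, time in s.
With the tool pointing down it reaches from about 0.35 to 0.775 m from the base axis. Payload 5.5 kg.
Tool frame: the origin (TCP) lies at the very end of the fingers, on their centre line; the grasp point (between the pads) lies 19 mm behind it; z points along the fingers, y is the line along which they close (so a half turn about z gives the same grasp; the last joint's range is limited). The gripper opens to 85 mm and grips with 20 to 120 N. Pads are 22 mm wide; open, the fingers measure 114 mm over their backs; the gripper's body (76 mm by 85 mm) begins 54 mm behind the grasp point. The pads swing forward as they close: fully open they stand 13 mm farther back than shut.
Start: joints at [-1.339, 0.313, 0.046, 1.304, 0, 1.431], TCP at [0.209, -0.536, 0.231] pointing down, gripper open.
Joint ranges: [-2.76, 2.76], [-0.86, 1.69], [-1.03, 1.26], [-2.2, 2.34], [-1.47, 1.5], [-3.14, 3.14]. Speed limits (rad/s): [2.57, 2.57, 3.14, 3.14, 3.14, 3.14].

INTERFACE

Orientations are given as a unit quaternion [w, x, y, z].
In Python, from workcell import env, cams, ticket, spotter gives the robot as it stands.
- The arm moves only by the tool jog_arm, never from a script. Its argument "increments" is a list that holds one entry, the list of rows, each a list of 7 numbers: the shift along the tool's x, y, z in units of 0.25 m (1.0 is 0.25 m), then the turn, a rotation vector about the tool's x, y, z in units of 180 degrees (1.0 is 180 degrees), then the closure in counts, from 0 (fully open) to 255 (shut). A call has 1 to 20 rows; each row shifts and turns the commanded pose from where the row before left it, along the tool's axes as they then stand; what a row does not reach is not made up. A row lasts 1/10 s, in which the tool goes at most 50 mm and 8.59 degrees, less where a joint would pass 70% of its speed; a pose out of reach is approached as far as the arm can. A call with a number of a shift or a turn outside -1 to 1 is refused whole. A call with a gripper value outside its range is refused whole. The fingers move at their own pace and stop on an object; "force" is the grip in N (left out, the last holds). Time passes only in rows, so rows that do not move let the fingers close. It gives the time, the measured TCP pose, the force, the opening and the grip force at its end, in the units of the state.
- env.get_state(): the state, without advancing time (a new reading comes with each control period).
- cams.read_camera(name): name is "side" or "top"; returns a dict with "pixels" (384x512x3 uint8, red, green, blue), "fx", "fy", "cx", "cy" (pixels), "xyz" and "attitude" of the camera in the world. Camera axes: x right, y down, z forward; pixel columns grow to the right and rows downward; lengths in m; the calibration is good to about 2 mm. A picture is of the moment at which its call begins. There is no depth.
- ticket.hand_in(): hands the job in; it is judged then, once.
Trained networks look in the newest picture that a camera, given by its name, has taken for a name from the list of things; names that differ only in an ending like _2 or _b are one class to them, and where a whole thing is asked for, a point or a joint stands for the part that bears it (a point fixed in the world has none). Each returns a list of dicts, best first, with "conf" (0 to 1); they miss things now and then, are a little off and sometimes report something else, mostly with a low value. They report only what shows in the picture. A call takes as long as a camera call. They do not tell look-alikes from the thing itself.
- spotter.find_in(target, camera): "uv" ([column, row] in pixels, amid what is visible of it).
- spotter.cut_out(target, camera): "region" (384x512 bool, what is visible of it) and "uv" ([column, row] in pixels, amid what is visible of it).
- spotter.landmark_of(target, camera): "uv" ([column, row] in pixels: a listed point, or the origin of a listed thing).
The state is a dict: "clock": time; "joint_pos": joint angles; "qvel": joint speeds; "tau": joint torques, N m; "tcp_pos": TCP position; "orientation": TCP orientation; "wrist_force": force on the tool from outside, world axes, zero at the start; "ft_torque": the same for the moment, N m; "finger_gap": finger opening in m; "grip_force": force on a finger pad.
Only numpy, scipy, OpenCV 4.12 (cv2) and the standard library are available. Lean on these libraries where they do the work, as an engineer would, in place of code of your own. Each camera call takes 0.05 s, during which the arm holds its last target. There are 200 camera calls.

TASK

Set the heliodon up for the next sun-study picture: pull out the red lock bolt, turn the round table anticlockwise (seen from above) to the very next click stop, and push the bolt fully home again. Stand the light-blue tower upright on the empty blue-outlined plot of the white city model on that table, centred and square to the outline, setting it down gently rather than dropping it. Never turn the table backwards or on beyond that stop, and leave everything else on the bench standing where it is.

Things in the scene. Friction and masses are not known exactly. Their poses are not given: they have to be found in the camera images.
- heliodon: fixed dark-grey round base (250 mm across, 30 mm high) of a tabletop heliodon, a sun-study turntable. Origin on the bench, on the table's upright axis; +y points along the bracket that carries the lock bolt (base yaw varies up to 30 degrees). The round plywood table on it is 300 mm across, top 70 mm above the bench, underside 58 mm, with 12 stop marks on its rim.
- sun_table (a joint): angle of the round table on its base in rad, growing anticlockwise seen from above. It clicks into a stop every 0.524 rad (30 degrees) and starts in the stop at 0; the next one is at 0.524. A spring click wheel draws it to the nearest stop; about 4 N at a hand knob takes it out of one. It cannot turn while the lock bolt is home.
- lock_bolt (a joint): travel of the lock bolt in m, growing outward along the base's +y: 0 fully home (table locked), 0.026 pulled right out; the table is free only beyond 0.019. It slides stiffly (about 3 N), stays where it is left, and goes home only when the table sits in a stop.
- bolt_knob (a point): grip point on the bolt's red upright round knob (18 mm across, 48 to 95 mm above the bench): on its axis, 75 mm up. Bolt home, it lies 192 mm from the table's axis along the base's +y; it slides out to 218 mm. An aluminium guide (44 mm wide, 63 mm high, red pointer to 71 mm) stands 154 to 172 mm from the axis; the bracket below is 56 mm wide, top 28 mm.
- plot (a point): centre of the empty plot on the white card model of a city block fixed on the round table: grey, 68 x 48 mm, blue outline, 76 mm above the bench. x along its long side, z up; it turns with the table. Fixed white buildings: up to 70 mm tall beyond its short ends (from 40 mm off its centre), 24 and 40 mm tall beyond its long sides (from 41 and 53 mm). All of it stays below 146 mm over the bench.
- tower: loose light-blue painted wooden tower, 56 x 36 mm and 110 mm tall, about 0.15 kg, standing upright on the green cutting mat (3 mm thick) on the robot's right. Origin at the centre of its underside; x along its 56 mm side, y along its 36 mm side, z up.
- spray_can: bystander: silver and red spray-glue can, 66 mm across, 188 mm tall, upright beside the round table. Origin at the centre of its underside.
- glue_bottle: bystander: white glue bottle with orange cap, 52 mm across, 150 mm tall, upright beside the round table. Origin at the centre of its underside.
- tape_roll: bystander: roll of cream tape lying flat, 84 mm across, 24 mm high, beside the round table. Origin at the centre of its underside.
- pin_jar: bystander: small glass jar of 52 mm diameter, 48 mm tall, beside the round table. Origin at the centre of its underside.
- block_tall: bystander: white block model 40 x 40 x 95 mm tall, upright beside the tower on the mat. Origin at the centre of its underside.
- block_low: bystander: white block model 60 x 40 x 50 mm tall, beside the tower on the mat. Origin at the centre of its underside.
- pencil_mug: bystander: white ceramic mug of pencils, 76 mm across, 165 mm tall with the pencils, on the robot's left. Origin at the centre of its underside.
- knife: bystander: yellow cutter knife lying on the bench on the robot's left, 155 x 20 x 12 mm. Origin on its underside, x along it.
- knob_0 (a point): hand knob 0 of the four upright black round knobs on the rim of the round table (20 mm across, 45 mm tall, from 70 to 115 mm above the bench, on a circle of 130 mm radius, 90 degrees apart): its axis, 95 mm above the bench. Any of them may be used to turn the table, the bystanders round the rim permitting.
- knob_1 (a point): hand knob 1 of the four upright black round knobs on the rim of the round table (20 mm across, 45 mm tall, from 70 to 115 mm above the bench, on a circle of 130 mm radius, 90 degrees apart): its axis, 95 mm above the bench. Any of them may be used to turn the table, the bystanders round the rim permitting.
- knob_2 (a point): hand knob 2 of the four upright black round knobs on the rim of the round table (20 mm across, 45 mm tall, from 70 to 115 mm above the bench, on a circle of 130 mm radius, 90 degrees apart): its axis, 95 mm above the bench. Any of them may be used to turn the table, the bystanders round the rim permitting.
- knob_3 (a point): hand knob 3 of the four upright black round knobs on the rim of the round table (20 mm across, 45 mm tall, from 70 to 115 mm above the bench, on a circle of 130 mm radius, 90 degrees apart): its axis, 95 mm above the bench. Any of them may be used to turn the table, the bystanders round the rim permitting.
Things that resemble listed ones, but are neither listed nor needed, are in the scene too. Leave any pink or purple look-alike of the tower alone.

How it is judged:
By the outcome, as a careful person would: the job done as asked, in the order asked, and still so for the second after the job is handed in, with the robot touching nothing.
It also fails if it takes over 72 s, if anything falls off the work surface, if the arm or the gripper's body presses on something with over 40 N, if the wrist force passes 120 N, or if a joint passes its speed limit or range.

## Working session

There is one attempt and no reset: what is moved stays moved. The work goes in short steps, Python scripts to look and compute and a tool call to move; the robot and the scene stay as the last step left them, time stands still between calls to the robot, and variables do not carry over. Pictures are saved under pics/ and viewed, at most 10 in all, crops included, and the job is handed in when it is done.

Besides the shell and the picture viewer there is one more tool, called as a command line: name --argument value ..., lists and objects as JSON in quotes. jog_arm: Moves the arm, as the interface text tells. Shifts and turns lie within -1 to 1; 1 stands for 0.25 m of shift or 180 degrees of turn. Its arguments: {"type":"object","properties":{"increments":{"type":"array"},"force":{"type":"number"}},"required":["increments"]}

```bash
ls; mkdir -p pics; cat > h.py <<'E'
import numpy as np, cv2
from scipy.spatial.transform import Rotation as R
from workcell import env,cams,ticket,spotter
def rot(q): return R.from_quat([q[1],q[2],q[3],q[0]]).as_matrix()
def ray(c,uv):
    d=np.array([(uv[0]-c['cx'])/c['fx'],(uv[1]-c['cy'])/c['fy'],1.0])
    a=np.array(c['attitude']); M=a if a.shape==(3,3) else rot(a)
    return np.array(c['xyz']),M@d
def at(c,uv,z):
    o,d=ray(c,uv); return (o+d*(z-o[2])/d[2])
def proj(c,p):
    a=np.array(c['attitude']); M=a if a.shape==(3,3) else rot(a)
    v=M.T@(np.array(p)-c['xyz']); return np.array([v[0]/v[2]*c['fx']+c['cx'],v[1]/v[2]*c['fy']+c['cy']])
E
python3 - <<'E'
from h import *
C={}
for n in('top','side'):
    C[n]=c=cams.read_camera(n); cv2.imwrite(f'pics/{n}0.png',cv2.resize(c['pixels'][:,:,::-1],None,fx=1.5,fy=1.5,interpolation=cv2.INTER_CUBIC))
    print(n,{k:v for k,v in c.items() if k!='pixels'})
Z=dict(heliodon=0,bolt_knob=.075,plot=.076,tower=.003,spray_can=0,glue_bottle=0,tape_roll=0,pin_jar=0,block_tall=.003,block_low=.003,pencil_mug=0,knob_0=.095,knob_1=.095,knob_2=.095,knob_3=.095)
for t,z in Z.items():
    for n in C:
        for r in spotter.landmark_of(t,n)[:4]: print(t,n,np.round(r['uv'],1),round(r['conf'],2),np.round(at(C[n],r['uv'],z)[:2],4))
print(env.get_state())
E
```

```text
pics
top {'fx': 378.3430617671398, 'fy': 378.3430617671398, 'cx': 257.17988341099397, 'cy': 190.30611456607255, 'xyz': array([ 0.40661153, -0.04665913,  1.11247813]), 'attitude': array([-0.03304544,  0.70959461, -0.70305789,  0.03306205])}
side {'fx': 482.9891498953042, 'fy': 482.9891498953042, 'cx': 252.1962119215083, 'cy': 194.81502454025983, 'xyz': array([0.02574607, 1.23310026, 0.83331551]), 'attitude': array([ 0.09463764, -0.15309666,  0.84857151, -0.49752539])}
heliodon top [223.8 176.5] 0.71 [0.5511 0.0531]
heliodon side [233.5 226.2] 0.86 [0.5446 0.0495]
bolt_knob top [154.6 181.9] 0.4 [0.5246 0.237 ]
bolt_knob side [215.3 240.8] 0.5 [0.5165 0.2415]
bolt_knob side [207.1 199.3] 0.33 [0.6374 0.0396]
plot top [218.4 180.1] 0.84 [0.5311 0.061 ]
plot top [116.8 260.8] 0.73 [0.3089 0.3315]
plot side [233.8 207.6] 0.91 [0.537  0.0599]
tower top [357.2 218.4] 0.78 [ 0.4309 -0.3395]
tower top [359.9 302.9] 0.72 [ 0.1893 -0.3435]
tower top [269.5  86.4] 0.58 [ 0.8265 -0.0805]
tower side [301.4 179.3] 0.91 [ 0.4284 -0.331 ]
tower side [218.6 299.7] 0.34 [0.4458 0.3841]
spray_can top [1
[... 2515 characters left out ...]
s': array([-1.33857243e+00,  3.13189639e-01,  4.60799400e-02,  1.30363699e+00,
       -3.01373187e-06,  1.43118684e+00]), 'qvel': array([ 1.16914638e-03,  3.48343683e-04, -1.93499774e-03,  1.32289743e-03,
       -9.74552219e-05, -1.27370522e-03]), 'tau': array([-1.30538559e-03, -4.80465925e+01,  2.98802376e+01,  6.59169891e-04,
       -1.88250888e-04,  5.48582364e-06]), 'tcp_pos': array([ 0.20889988, -0.53572633,  0.23132086]), 'orientation': array([ 2.48597699e-05,  9.82767215e-01,  1.84847506e-01, -3.56473045e-07]), 'wrist_force': array([ 0.47839181, -1.38628727, -0.07792593]), 'ft_torque': array([ 0.00527586, -0.01598492, -0.02343462]), 'grip_force': 0.0, 'finger_gap': 0.0852177901852574}
```

View pics/top0.png

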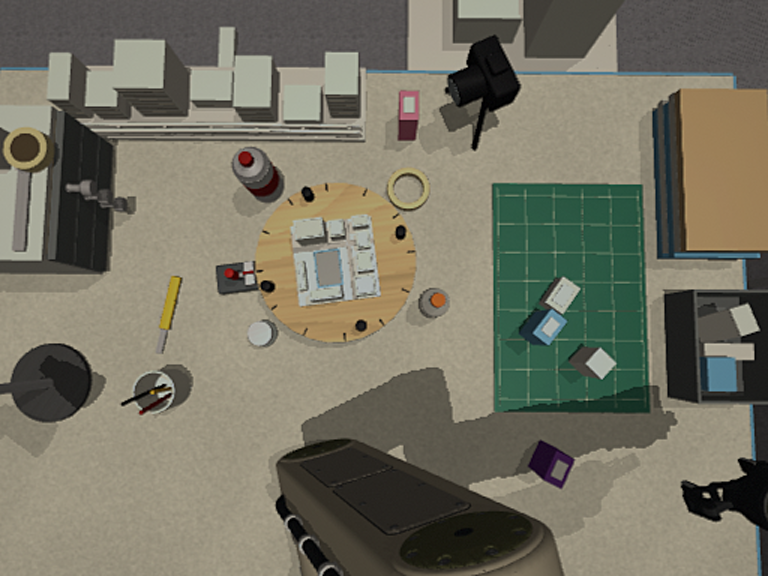

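View pics/side0.png

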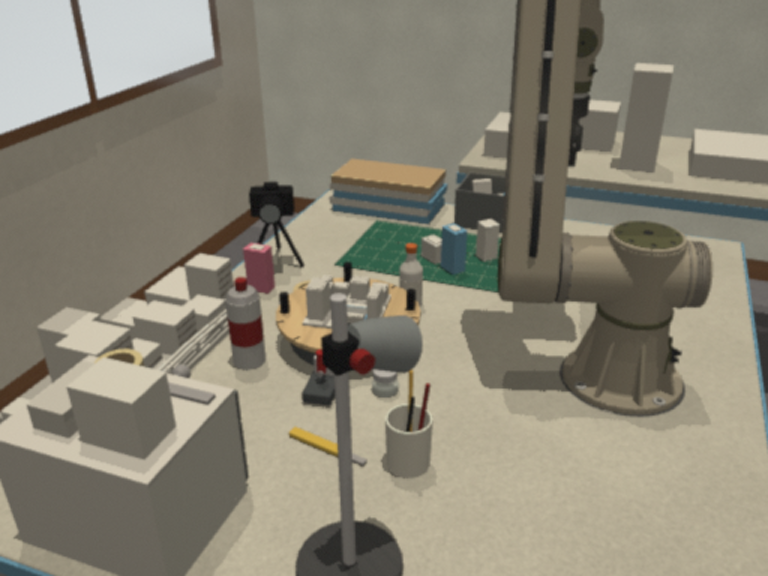

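The top view shows the table centred near (224,175), the red bolt knob near (155,182) and black knobs at (267,153), (205,130), (179,191) and (240,217). The tower is at about (364,218), between the two white blocks. The side view agrees. Next I'll refine these positions.

```bash
cat > fit.py <<'E'
from h import *
from scipy.optimize import least_squares
C={n:cams.read_camera(n) for n in('top','side')}
def lm(t,n,k=1): return [np.array(r['uv']) for r in spotter.landmark_of(t,n)[:k]]
K={n:lm('knob_0',n,4) for n in C}; B={n:lm('bolt_knob',n)[0] for n in C}
def pts(p):
    c=np.array([p[0],p[1]]); k=[np.r_[c+.13*np.array([np.cos(p[2]+i*np.pi/2),np.sin(p[2]+i*np.pi/2)]),.095] for i in range(4)]
    return k,np.r_[c+p[4]*np.array([-np.sin(p[3]),np.cos(p[3])]),.075]
def res(p):
    k,b=pts(p); r=[]
    for n in C:
        for u in K[n]:
            d=[proj(C[n],q)-u for q in k]; r+=list(min(d,key=np.linalg.norm))
        r+=list(proj(C[n],b)-B[n])
    return r
import sys
s=least_squares(lambda p:res(np.r_[p,.192]),[.549,.05,np.radians(23),np.radians(7.5)],loss='soft_l1')
print(np.round(s.x[:2],4),np.degrees(s.x[2:]).round(2)); print(np.round(res(np.r_[s.x,.192]),1))
np.save('fit.npy',s.x)
for n in C:
    print(n,'knobs',[np.round(at(C[n],u,.095)[:2],3) for u in K[n]],'bolt',at(C[n],B[n],.075)[:2].round(4))
c=C['top']; 
E
python3 - <<'E'
from fit import *
def crop(n,x,y,w,h,f,name):
    cv2.imwrite(name,cv2.resize(C[n]['pixels'][y:y+h,x:x+w,::-1],None,fx=f,fy=f,interpolation=cv2.INTER_CUBIC))
crop('top',140,110,160,120,5,'pics/t1.png')
crop('top',330,170,90,90,6,'pics/t2.png')
E
```

```text
[0.5502 0.0474] [20.99  7.87]
[ 0.5 -1.   4.5  0.9 -1.9 -0.  -0.2  0.2  0.6 -0.  -0.1  0.3  2.2 -0.5
 -0.9  0.4 -0.6  0.1 -0.1  2. ]
top knobs [array([0.426, 0.002]), array([ 0.599, -0.062]), array([0.504, 0.164]), array([0.672, 0.094])] bolt [0.5237 0.2392]
side knobs [array([0.672, 0.092]), array([0.434, 0.006]), array([ 0.595, -0.078]), array([0.502, 0.168])] bolt [0.5277 0.2284]
```

View pics/t1.png

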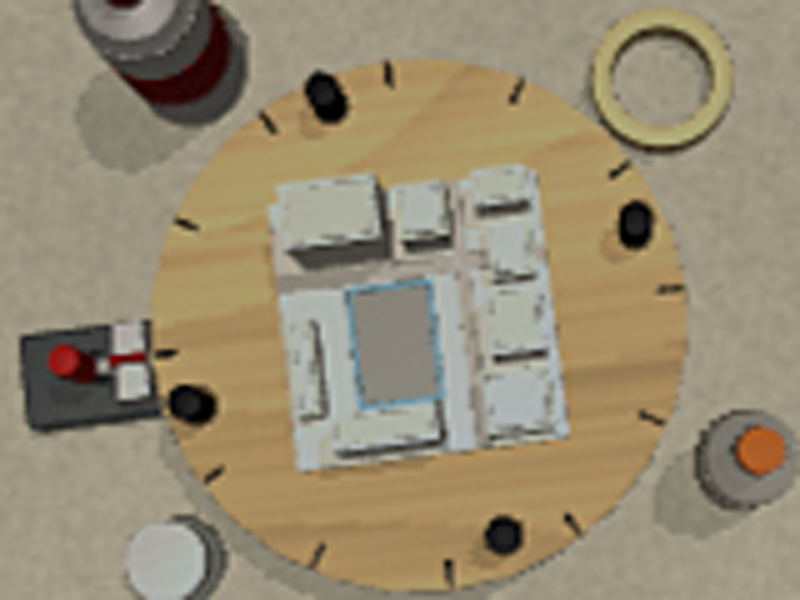

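View pics/t2.png

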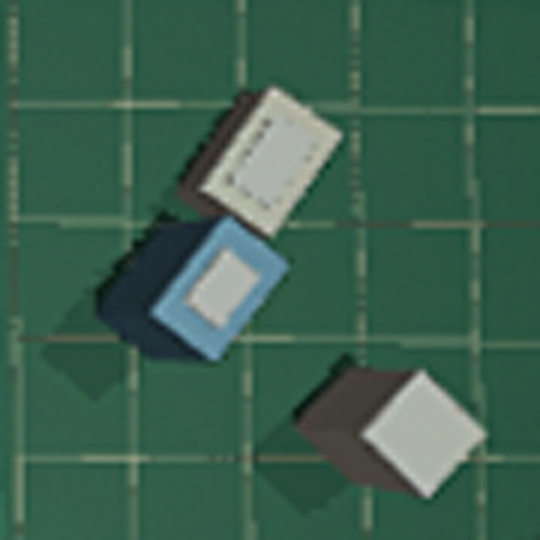

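The crops show the knob tops, the plot outline corners ((346,288), (432,280), (444,402), (358,410) in the crop) and the tower top corners ((230,217), (290,266), (215,360), (152,312)). I'll compute positions from these.

```bash
python3 - <<'E'
from h import *
c=cams.read_camera('top')
T1=lambda L,z:np.array([at(c,(140+x/5-.1*4,110+y/5-.4),z)[:2] for x,y in L])
T2=lambda L,z:np.array([at(c,(330+x/6-.42,170+y/6-.42),z)[:2] for x,y in L])
k=T1([(637,214),(319,88),(186,404),(502,539)],.115); m=k.mean(0)
d=k-m; print('axis knobs',m.round(4),np.hypot(*d.T).round(4),np.degrees(np.arctan2(d[:,1],d[:,0])).round(1))
print('axis rim',T1([(419,325)],.07).round(4))
b=T1([(66,361)],.095)[0]; print('bolt',b.round(4),np.hypot(*(b-m)),np.degrees(np.arctan2(*(b-m)[::-1])))
p=T1([(346,288),(432,280),(444,402),(358,410)],.076);print('plot',p.mean(0).round(4))
def sides(q):
    for i in range(4):
        e=q[(i+1)%4]-q[i]; print('  ',np.linalg.norm(e).round(4),np.degrees(np.arctan2(e[1],e[0])).round(1))
sides(p)
for n,L,z in(('tower',[(230,217),(290,266),(215,360),(152,312)],.113),('low',[(272,87),(343,134),(273,235),(200,190)],.053),('tall',[(420,370),(486,433),(430,497),(362,435)],.098)):
    q=T2(L,z);print(n,q.mean(0).round(4),q.round(4).tolist());sides(q)
E
```

```text
axis knobs [0.5494 0.0483] [0.131  0.1306 0.129  0.1312] [ -66.2   23.3  113.5 -157.6]
axis rim [[0.5473 0.048 ]]
bolt [0.5225 0.2365] 0.1900539035411262 98.12422551889253
plot [0.5354 0.0605]
   0.0478 -84.1
   0.0682 -173.5
   0.0475 95.9
   0.0682 6.8
tower [ 0.4306 -0.3352] [[0.4621, -0.3393], [0.4408, -0.3653], [0.3993, -0.3316], [0.42, -0.3044]]
   0.0336 -129.4
   0.0534 140.9
   0.0343 52.8
   0.0547 -39.8
low [ 0.4917 -0.3771] [[0.5267, -0.3777], [0.5048, -0.4106], [0.4572, -0.3768], [0.4779, -0.3431]]
   0.0394 -123.6
   0.0584 144.7
   0.0396 58.4
   0.0598 -35.4
tall [ 0.3676 -0.4282] [[0.3956, -0.427], [0.3681, -0.4555], [0.3398, -0.4299], [0.3668, -0.4005]]
   0.0396 -133.9
   0.0381 137.9
   0.0399 47.6
   0.0392 -42.5
```

```bash
cat > plan.py <<'E'
from h import *
def psi(q=None):
    M=rot(env.get_state()['orientation'] if q is None else q); return np.degrees(np.arctan2(M[1,1],M[0,1]))
def plan(wps,start=None):
    """wps: (x,y,z,psi_deg,rows,closure)"""
    s=env.get_state()
    p=np.array(s['tcp_pos'] if start is None else start[:3],float); a=psi() if start is None else start[3]
    for x,y,z,t,n,g in wps:
        for i in range(n):
            k=n-i; d=(np.array([x,y,z])-p)/k; da=((t-a+180)%360-180)/k
            r=np.radians(a); X=np.array([np.cos(r+np.pi/2),np.sin(r+np.pi/2),0]); Y=np.array([np.cos(r),np.sin(r),0])
            v=np.round(np.array([d@X,d@Y,-d[2]])/.25,3); w=round(-da/180,4)
            p=p+.25*(v[0]*X+v[1]*Y-v[2]*np.array([0,0,1])); a-=180*w
            print([float(q)+0. for q in v]+[0,0,w,g],end=',')
        print()
    print(p.round(4),round(a,2))
E
python3 -c "
from plan import *
plan([(.5225,.237,.231,8,18,0)])"
```

```text
[0.127, -0.135, 0.0, 0, 0, np.float64(-0.0237), 0],[0.137, -0.125, 0.0, 0, 0, np.float64(-0.0237), 0],[0.146, -0.114, 0.0, 0, 0, np.float64(-0.0237), 0],[0.154, -0.103, 0.0, 0, 0, np.float64(-0.0237), 0],[0.161, -0.091, 0.0, 0, 0, np.float64(-0.0237), 0],[0.168, -0.079, 0.0, 0, 0, np.float64(-0.0237), 0],[0.173, -0.066, 0.0, 0, 0, np.float64(-0.0237), 0],[0.177, -0.053, 0.0, 0, 0, np.float64(-0.0237), 0],[0.181, -0.04, 0.0, 0, 0, np.float64(-0.0237), 0],[0.183, -0.027, 0.0, 0, 0, np.float64(-0.0236), 0],[0.185, -0.013, 0.0, 0, 0, np.float64(-0.0237), 0],[0.185, 0.001, 0.0, 0, 0, np.float64(-0.0236), 0],[0.185, 0.015, 0.0, 0, 0, np.float64(-0.0237), 0],[0.183, 0.028, 0.0, 0, 0, np.float64(-0.0236), 0],[0.181, 0.042, 0.0, 0, 0, np.float64(-0.0237), 0],[0.177, 0.055, 0.0, 0, 0, np.float64(-0.0236), 0],[0.173, 0.068, 0.001, 0, 0, np.float64(-0.0237), 0],[0.167, 0.081, 0.0, 0, 0, np.float64(-0.0236), 0],
[0.5225 0.237  0.2311] 8.0
```

jog_arm --increments '[[[0.127, -0.135, 0, 0, 0, -0.0237, 0], [0.137, -0.125, 0, 0, 0, -0.0237, 0], [0.146, -0.114, 0, 0, 0, -0.0237, 0], [0.154, -0.103, 0, 0, 0, -0.0237, 0], [0.161, -0.091, 0, 0, 0, -0.0237, 0], [0.168, -0.079, 0, 0, 0, -0.0237, 0], [0.173, -0.066, 0, 0, 0, -0.0237, 0], [0.177, -0.053, 0, 0, 0, -0.0237, 0], [0.181, -0.04, 0, 0, 0, -0.0237, 0], [0.183, -0.027, 0, 0, 0, -0.0237, 0], [0.185, -0.013, 0, 0, 0, -0.0237, 0], [0.185, 0, 0, 0, 0, -0.0237, 0], [0.185, 0.015, 0, 0, 0, -0.0237, 0], [0.183, 0.028, 0, 0, 0, -0.0237, 0], [0.181, 0.042, 0, 0, 0, -0.0237, 0], [0.177, 0.055, 0, 0, 0, -0.0237, 0], [0.173, 0.068, 0, 0, 0, -0.0237, 0], [0.167, 0.081, 0, 0, 0, -0.0237, 0], [0, 0, 0, 0, 0, 0, 0], [0, 0, 0, 0, 0, 0, 0]]]'

```text
clock: 3.95
tcp_pos: [0.5217, 0.238, 0.2305]
orientation: [-0.0, 0.655, 0.756, -0.001]
wrist_force: [-0.6, 1.2, 0.0]
finger_gap: 0.0856
grip_force: 0.0
```

jog_arm --increments '[[[0, -0.003, 0.12, 0, 0, 0, 0], [0, 0, 0.15, 0, 0, 0, 0], [0, 0, 0.15, 0, 0, 0, 0], [0, 0, 0.12, 0, 0, 0, 0], [0, 0, 0.1, 0, 0, 0, 0], [0, 0, 0.055, 0, 0, 0, 0], [0, 0, 0, 0, 0, 0, 0], [0, 0, 0, 0, 0, 0, 255], [0, 0, 0, 0, 0, 0, 255], [0, 0, 0, 0, 0, 0, 255], [0, 0, 0, 0, 0, 0, 255], [0, 0, 0, 0, 0, 0, 255], [0, 0, 0, 0, 0, 0, 255], [0, 0, 0, 0, 0, 0, 255], [0, 0, 0, 0, 0, 0, 255], [0, 0, 0, 0, 0, 0, 255]]]' --force 40

```text
clock: 5.55
tcp_pos: [0.5247, 0.2377, 0.0588]
orientation: [0.002, 0.656, 0.755, 0.002]
wrist_force: [7.5, 0.1, -1.7]
finger_gap: 0.0169
grip_force: 40.1
```

jog_arm --increments '[[[0, 0.012, 0, 0, 0, 0, 255], [0, 0, 0, 0, 0, 0, 255], [0.018, 0, 0, 0, 0, 0, 255], [0.018, 0, 0, 0, 0, 0, 255], [0.018, 0, 0, 0, 0, 0, 255], [0.018, 0, 0, 0, 0, 0, 255], [0.018, 0, 0, 0, 0, 0, 255], [0.014, 0, 0, 0, 0, 0, 255], [0, 0, 0, 0, 0, 0, 255], [0, 0, 0, 0, 0, 0, 255]]]'

```text
clock: 6.55
tcp_pos: [0.5212, 0.2635, 0.0587]
orientation: [0.001, 0.655, 0.755, 0.001]
wrist_force: [0.3, -1.2, 5.8]
finger_gap: 0.0167
grip_force: 40.5
```

jog_arm --increments '[[[0, 0, 0, 0, 0, 0, 0], [0, 0, 0, 0, 0, 0, 0], [0, 0, 0, 0, 0, 0, 0], [0, 0, 0, 0, 0, 0, 0], [0, 0, 0, 0, 0, 0, 0], [0, 0, -0.1, 0, 0, 0, 0], [0, 0, -0.15, 0, 0, 0, 0], [0, 0, -0.15, 0, 0, 0, 0], [0, 0, -0.15, 0, 0, 0, 0], [0, 0, -0.1, 0, 0, 0, 0], [0, 0, 0, 0, 0, 0, 0]]]'

```text
clock: 7.65
tcp_pos: [0.5227, 0.2641, 0.2245]
orientation: [0.002, 0.655, 0.755, 0.003]
wrist_force: [0.1, 1.0, 0.3]
finger_gap: 0.0852
grip_force: 0.0
```

```bash
sed -i 's/w=round(-da\/180,4)/w=float(round(-da\/180,4))/' plan.py; python3 -c "
from plan import *
c=cams.read_camera('top'); cv2.imwrite('pics/t3.png',cv2.resize(c['pixels'][110:230,140:300,::-1],None,fx=5,fy=5))
plan([(.601,-.071,.225,23.6,9,0)])"
```

```text
[-0.152, 0.014, -0.001, 0, 0, -0.0096, 0],[-0.153, 0.009, -0.001, 0, 0, -0.0096, 0],[-0.153, 0.005, -0.001, 0, 0, -0.0096, 0],[-0.153, 0.0, -0.001, 0, 0, -0.0096, 0],[-0.153, -0.004, -0.002, 0, 0, -0.0096, 0],[-0.152, -0.009, -0.001, 0, 0, -0.0095, 0],[-0.152, -0.014, -0.002, 0, 0, -0.0096, 0],[-0.152, -0.018, -0.001, 0, 0, -0.0095, 0],[-0.151, -0.023, -0.002, 0, 0, -0.0096, 0],
[ 0.601  -0.071   0.2251] 23.61
```

jog_arm --increments '[[[-0.152, 0.014, 0, 0, 0, -0.0096, 0], [-0.153, 0.009, 0, 0, 0, -0.0096, 0], [-0.153, 0.005, 0, 0, 0, -0.0096, 0], [-0.153, 0, 0, 0, 0, -0.0096, 0], [-0.153, -0.004, 0, 0, 0, -0.0096, 0], [-0.152, -0.009, 0, 0, 0, -0.0096, 0], [-0.152, -0.014, 0, 0, 0, -0.0096, 0], [-0.152, -0.018, 0, 0, 0, -0.0096, 0], [-0.151, -0.023, 0, 0, 0, -0.0096, 0], [0, 0, 0, 0, 0, 0, 0], [0, 0, 0, 0, 0, 0, 0]]]'

```text
clock: 8.8
tcp_pos: [0.599, -0.0721, 0.2181]
orientation: [-0.002, 0.548, 0.836, -0.0]
wrist_force: [0.3, 0.7, 0.3]
finger_gap: 0.0855
grip_force: 0.0
```

```bash
python3 -c "
from plan import *
c=cams.read_camera('side'); cv2.imwrite('pics/s3.png',cv2.resize(c['pixels'][150:270,140:300,::-1],None,fx=5,fy=5))
print(psi())
plan([(.601,-.071,.086,23.6,6,0)])"
```

```text
23.593852137717608
[0.0, 0.001, 0.088, 0, 0, -0.0, 0],[-0.001, 0.001, 0.088, 0, 0, -0.0, 0],[0.0, 0.001, 0.088, 0, 0, -0.0, 0],[-0.001, 0.002, 0.089, 0, 0, -0.0, 0],[0.0, 0.001, 0.088, 0, 0, -0.0, 0],[-0.001, 0.002, 0.089, 0, 0, -0.0, 0],
[ 0.6011 -0.071   0.086 ] 23.59
```

View pics/s3.png

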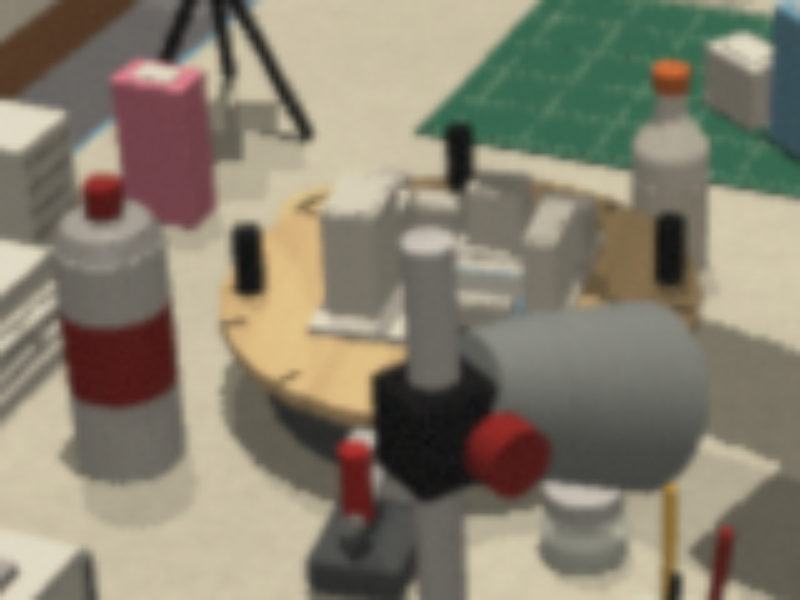

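The side view shows the red knob pulled out, at crop (355,470), and the rim knobs unobstructed. Now I'll descend on the far-right knob, at crop (458,155).

jog_arm --increments '[[[0, 0.004, 0.09, 0, 0, 0, 0], [-0.002, 0.004, 0.12, 0, 0, 0, 0], [-0.001, 0, 0.12, 0, 0, 0, 0], [0, 0, 0.12, 0, 0, 0, 0], [0, 0, 0.08, 0, 0, 0, 0], [0, 0, 0, 0, 0, 0, 0], [0, 0, 0, 0, 0, 0, 0], [0, 0, 0, 0, 0, 0, 255], [0, 0, 0, 0, 0, 0, 255], [0, 0, 0, 0, 0, 0, 255], [0, 0, 0, 0, 0, 0, 255], [0, 0, 0, 0, 0, 0, 255], [0, 0, 0, 0, 0, 0, 255], [0, 0, 0, 0, 0, 0, 255], [0, 0, 0, 0, 0, 0, 255]]]' --force 40

```text
clock: 10.35
tcp_pos: [0.602, -0.0715, 0.0882]
orientation: [0.0, 0.547, 0.837, -0.0]
wrist_force: [-1.4, -1.5, 5.8]
finger_gap: 0.0187
grip_force: 39.2
```

```bash
python3 -c "
from plan import *
print(psi(),env.get_state()['tcp_pos'])
im=cv2.imread('pics/t3.png')[:,:250].astype(int); m=(im[:,:,2]>110)&(im[:,:,1]<60)
y,x=np.nonzero(m); print(x.min(),x.max(),np.median(x),np.median(y))
"
```

```text
23.635813263149657 [ 0.60204915 -0.07152204  0.08821606]
5 5 5.0 357.0
```

jog_arm --increments '[[[0.0002, 0.0135, 0, 0, 0, -0.0083, 255], [0.0002, 0.0135, 0, 0, 0, -0.0083, 255], [0.0002, 0.0135, 0, 0, 0, -0.0083, 255], [0.0002, 0.0135, 0, 0, 0, -0.0083, 255], [0.0002, 0.0135, 0, 0, 0, -0.0083, 255], [0.0002, 0.0135, 0, 0, 0, -0.0083, 255], [0.0002, 0.0135, 0, 0, 0, -0.0083, 255], [0.0002, 0.0135, 0, 0, 0, -0.0083, 255], [0.0002, 0.0135, 0, 0, 0, -0.0083, 255], [0.0002, 0.0135, 0, 0, 0, -0.0083, 255], [0.0002, 0.0135, 0, 0, 0, -0.0083, 255], [0.0002, 0.0135, 0, 0, 0, -0.0083, 255], [0.0002, 0.0135, 0, 0, 0, -0.0083, 255], [0.0002, 0.0135, 0, 0, 0, -0.0083, 255], [0.0002, 0.0135, 0, 0, 0, -0.0083, 255], [0.0002, 0.0135, 0, 0, 0, -0.0083, 255], [0.0002, 0.0135, 0, 0, 0, -0.0083, 255], [0.0002, 0.0135, 0, 0, 0, -0.0083, 255], [0.0002, 0.0135, 0, 0, 0, -0.0083, 255], [0.0002, 0.0135, 0, 0, 0, -0.0083, 255]]]'

```text
clock: 12.35
tcp_pos: [0.6556, -0.0297, 0.0882]
orientation: [0.001, 0.312, 0.95, 0.0]
wrist_force: [0.5, -4.3, 6.2]
finger_gap: 0.0188
grip_force: 39.3
```

jog_arm --increments '[[[0, 0, 0, 0, 0, 0, 255], [0, 0, 0, 0, 0, 0, 255]]]'

```text
clock: 12.55
tcp_pos: [0.6555, -0.0298, 0.0882]
orientation: [0.001, 0.313, 0.95, 0.0]
wrist_force: [1.9, -1.9, 4.7]
finger_gap: 0.0186
grip_force: 39.2
```

```bash
python3 -c "
from plan import *
p=env.get_state()['tcp_pos']; d=p[:2]-np.array([.549,.0478]); print(psi(),p,np.hypot(*d),np.degrees(np.arctan2(d[1],d[0]))); d=np.array([.60205,-.07152])-np.array([.549,.0478]);print(np.degrees(np.arctan2(d[1],d[0])))"
```

```text
53.56869710128369 [ 0.65549233 -0.02981408  0.08822718] 0.13177466304747568 -36.085435954416894
-66.0299374044492
```

jog_arm --increments '[[[0, 0, 0, 0, 0, 0, 0], [0, 0, 0, 0, 0, 0, 0], [0, 0, 0, 0, 0, 0, 0], [0, 0, 0, 0, 0, 0, 0], [0, 0, 0, 0, 0, 0, 0], [0, 0, -0.06, 0, 0, 0, 0], [0, 0, -0.14, 0, 0, 0, 0], [0, 0, -0.16, 0, 0, 0, 0], [0, 0, -0.16, 0, 0, 0, 0], [0, 0, -0.04, 0, 0, 0, 0], [0, 0, 0, 0, 0, 0, 0]]]'

```text
clock: 13.65
tcp_pos: [0.6554, -0.0297, 0.2301]
orientation: [0.002, 0.313, 0.95, 0.0]
wrist_force: [0.4, 0.5, -0.3]
finger_gap: 0.0854
grip_force: 0.0
```

```bash
python3 -c "
from plan import *
plan([(.5212,.2635,.228,8,10,0)])"
```

```text
[0.113, 0.062, 0.001, 0, 0, 0.0253, 0],[0.117, 0.053, 0.001, 0, 0, 0.0253, 0],[0.121, 0.044, 0.001, 0, 0, 0.0253, 0],[0.125, 0.034, 0.001, 0, 0, 0.0253, 0],[0.127, 0.024, 0.001, 0, 0, 0.0253, 0],[0.128, 0.014, 0.001, 0, 0, 0.0253, 0],[0.129, 0.004, 0.001, 0, 0, 0.0253, 0],[0.129, -0.007, 0.0, 0, 0, 0.0253, 0],[0.128, -0.017, 0.001, 0, 0, 0.0253, 0],[0.126, -0.026, 0.0, 0, 0, 0.0252, 0],
[0.5213 0.2635 0.2281] 8.01
```

jog_arm --increments '[[[0.113, 0.062, 0, 0, 0, 0.0253, 0], [0.117, 0.053, 0, 0, 0, 0.0253, 0], [0.121, 0.044, 0, 0, 0, 0.0253, 0], [0.125, 0.034, 0, 0, 0, 0.0253, 0], [0.127, 0.024, 0, 0, 0, 0.0253, 0], [0.128, 0.014, 0, 0, 0, 0.0253, 0], [0.129, 0.004, 0, 0, 0, 0.0253, 0], [0.129, -0.007, 0, 0, 0, 0.0253, 0], [0.128, -0.017, 0, 0, 0, 0.0253, 0], [0.126, -0.026, 0, 0, 0, 0.0253, 0], [0, 0, 0, 0, 0, 0, 0], [0, 0, 0, 0, 0, 0, 0], [0, 0, 0, 0, 0, 0, 0]]]'

```text
clock: 14.95
tcp_pos: [0.5199, 0.263, 0.2262]
orientation: [-0.0, 0.656, 0.755, -0.001]
wrist_force: [-0.1, 0.1, 0.2]
finger_gap: 0.0855
grip_force: 0.0
```

```bash
python3 -c "
from plan import *
c=cams.read_camera('side'); cv2.imwrite('pics/s4.png',cv2.resize(c['pixels'][150:270,140:300,::-1],None,fx=5,fy=5))
plan([(.5212,.2635,.058,8,6,0)])"
```

```text
[0.0, 0.001, 0.112, 0, 0, -0.0001, 0],[0.0, 0.001, 0.112, 0, 0, -0.0, 0],[0.001, 0.001, 0.113, 0, 0, -0.0001, 0],[0.0, 0.001, 0.112, 0, 0, -0.0, 0],[0.001, 0.0, 0.113, 0, 0, -0.0001, 0],[0.0, 0.001, 0.112, 0, 0, -0.0, 0],
[0.5213 0.2634 0.058 ] 8.0
```

View pics/s4.png

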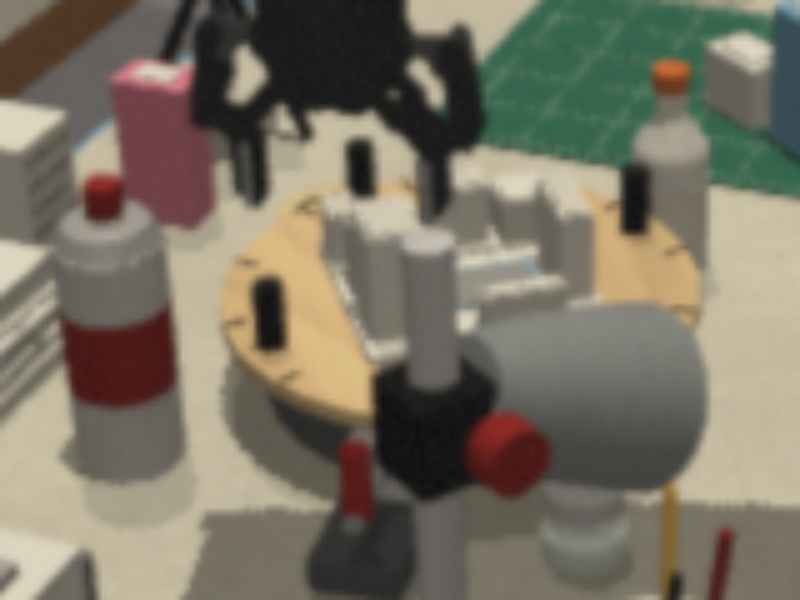

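The table has turned, with its knobs now at crop (362,165), (270,312) and (635,197). The bolt is still out at (355,475). Next I'll regrip it and push it home.

jog_arm --increments '[[[0.001, 0.007, 0.12, 0, 0, 0, 0], [0, 0.003, 0.15, 0, 0, 0, 0], [0, 0, 0.15, 0, 0, 0, 0], [0, 0, 0.12, 0, 0, 0, 0], [0, 0, 0.1, 0, 0, 0, 0], [0, 0, 0.032, 0, 0, 0, 0], [0, 0, 0, 0, 0, 0, 0], [0, 0, 0, 0, 0, 0, 255], [0, 0, 0, 0, 0, 0, 255], [0, 0, 0, 0, 0, 0, 255], [0, 0, 0, 0, 0, 0, 255], [0, 0, 0, 0, 0, 0, 255], [0, 0, 0, 0, 0, 0, 255], [0, 0, 0, 0, 0, 0, 255], [0, 0, 0, 0, 0, 0, 255]]]' --force 40

```text
clock: 16.5
tcp_pos: [0.5211, 0.2643, 0.0604]
orientation: [-0.001, 0.656, 0.755, -0.001]
wrist_force: [-5.0, -0.2, 7.6]
finger_gap: 0.0167
grip_force: 38.9
```

jog_arm --increments '[[[-0.018, 0, 0, 0, 0, 0, 255], [-0.018, 0, 0, 0, 0, 0, 255], [-0.018, 0, 0, 0, 0, 0, 255], [-0.018, 0, 0, 0, 0, 0, 255], [-0.018, 0, 0, 0, 0, 0, 255], [-0.012, 0, 0, 0, 0, 0, 255], [-0.006, 0, 0, 0, 0, 0, 255], [0, 0, 0, 0, 0, 0, 255]]]'

```text
clock: 17.3
tcp_pos: [0.5246, 0.2385, 0.0604]
orientation: [-0.001, 0.656, 0.755, 0.0]
wrist_force: [-6.4, 2.6, 6.9]
finger_gap: 0.0166
grip_force: 39.0
```

jog_arm --increments '[[[-0.006, 0, 0, 0, 0, 0, 255], [-0.006, 0, 0, 0, 0, 0, 255], [0, 0, 0, 0, 0, 0, 255], [0, 0, 0, 0, 0, 0, 255]]]'

```text
clock: 17.7
tcp_pos: [0.5247, 0.2385, 0.0605]
orientation: [-0.003, 0.655, 0.756, 0.002]
wrist_force: [-7.6, 11.7, 5.4]
finger_gap: 0.0166
grip_force: 38.8
```

jog_arm --increments '[[[0.01, 0, 0, 0, 0, 0, 255], [0, 0, 0, 0, 0, 0, 0], [0, 0, 0, 0, 0, 0, 0], [0, 0, 0, 0, 0, 0, 0], [0, 0, 0, 0, 0, 0, 0], [0, 0, 0, 0, 0, 0, 0], [0, 0, -0.1, 0, 0, 0, 0], [0, 0, -0.15, 0, 0, 0, 0], [0, 0, -0.15, 0, 0, 0, 0], [0, 0, -0.15, 0, 0, 0, 0], [0, 0, -0.14, 0, 0, 0, 0], [0, 0, 0, 0, 0, 0, 0]]]'

```text
clock: 18.9
tcp_pos: [0.5291, 0.2377, 0.2378]
orientation: [0.003, 0.656, 0.755, 0.004]
wrist_force: [-0.0, -0.1, -0.3]
finger_gap: 0.085
grip_force: 0.0
```

```bash
python3 -c "
from plan import *
plan([(.4306,-.3352,.235,51.5,13,0)])"
```

```text
[-0.17, -0.054, 0.001, 0, 0, -0.0186, 0],[-0.167, -0.064, 0.001, 0, 0, -0.0186, 0],[-0.163, -0.074, 0.001, 0, 0, -0.0186, 0],[-0.158, -0.083, 0.001, 0, 0, -0.0186, 0],[-0.153, -0.093, 0.001, 0, 0, -0.0186, 0],[-0.148, -0.101, 0.001, 0, 0, -0.0186, 0],[-0.141, -0.11, 0.001, 0, 0, -0.0186, 0],[-0.135, -0.118, 0.001, 0, 0, -0.0186, 0],[-0.128, -0.125, 0.001, 0, 0, -0.0186, 0],[-0.12, -0.133, 0.001, 0, 0, -0.0186, 0],[-0.112, -0.139, 0.0, 0, 0, -0.0186, 0],[-0.103, -0.146, 0.001, 0, 0, -0.0186, 0],[-0.095, -0.152, 0.0, 0, 0, -0.0186, 0],
[ 0.4305 -0.3352  0.235 ] 51.49
```

jog_arm --increments '[[[-0.17, -0.054, 0, 0, 0, -0.0186, 0], [-0.167, -0.064, 0, 0, 0, -0.0186, 0], [-0.163, -0.074, 0, 0, 0, -0.0186, 0], [-0.158, -0.083, 0, 0, 0, -0.0186, 0], [-0.153, -0.093, 0, 0, 0, -0.0186, 0], [-0.148, -0.101, 0, 0, 0, -0.0186, 0], [-0.141, -0.11, 0, 0, 0, -0.0186, 0], [-0.135, -0.118, 0, 0, 0, -0.0186, 0], [-0.128, -0.125, 0, 0, 0, -0.0186, 0], [-0.12, -0.133, 0, 0, 0, -0.0186, 0], [-0.112, -0.139, 0, 0, 0, -0.0186, 0], [-0.103, -0.146, 0, 0, 0, -0.0186, 0], [-0.095, -0.152, 0, 0, 0, -0.0186, 0], [0, 0, 0, 0, 0, 0, 0], [0, 0, 0, 0, 0, 0, 0], [0, 0, 0, 0, 0, 0, 0]]]'

```text
clock: 20.5
tcp_pos: [0.4277, -0.3349, 0.2315]
orientation: [-0.001, 0.33, 0.944, 0.0]
wrist_force: [-0.0, 0.3, -0.1]
finger_gap: 0.0853
grip_force: 0.0
```

```bash
python3 - <<'E'
from plan import *
c=cams.read_camera('top')
cv2.imwrite('pics/t5.png',cv2.resize(c['pixels'][110:230,140:300,::-1],None,fx=5,fy=5,interpolation=cv2.INTER_CUBIC))
s=cams.read_camera('side')
for n,C in(('side',s),('top',c)):
  for t,z in(('tower',.003),('plot',.076),('bolt_knob',.075)):
    for r in spotter.landmark_of(t,n)[:1]: print(n,t,r['conf'],at(C,r['uv'],z)[:2].round(4))
# plot predicted by 30deg rotation
a=np.array([.549,.048]);d=np.array([.5354,.0605])-a;r=np.radians(30);print(a+[np.cos(r)*d[0]-np.sin(r)*d[1],np.sin(r)*d[0]+np.cos(r)*d[1]])
print(psi()); plan([(.4306,-.3352,.06,51.5,6,0)])
E
```

```text
side tower 0.69 [ 0.8374 -0.0761]
side plot 0.8 [0.5271 0.0525]
side bolt_knob 0.62 [ 0.4684 -0.0733]
top tower 0.87 [ 0.4308 -0.3366]
top plot 0.85 [0.5337 0.0558]
top bolt_knob 0.64 [0.4509 0.1174]
[0.53097205 0.05202532]
51.565420042222975
[-0.001, 0.001, 0.115, 0, 0, 0.0001, 0],[-0.001, 0.001, 0.115, 0, 0, 0.0001, 0],[-0.001, 0.001, 0.115, 0, 0, 0.0, 0],[-0.001, 0.001, 0.115, 0, 0, 0.0001, 0],[-0.002, 0.001, 0.115, 0, 0, 0.0, 0],[-0.001, 0.001, 0.114, 0, 0, 0.0001, 0],
[ 0.4305 -0.3353  0.06  ] 51.49
```

View pics/t5.png

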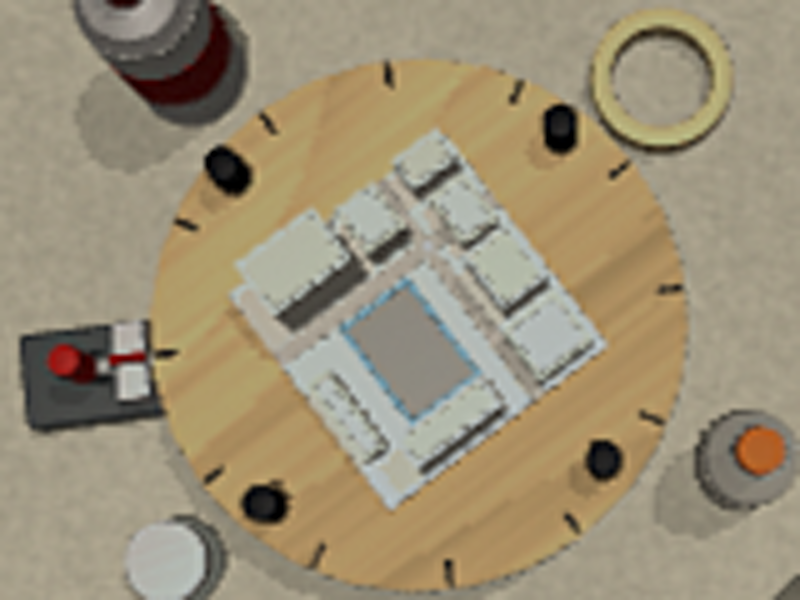

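The bolt is home (knob at crop (66,361), as at the start) and the table is in the next stop. The plot corners in the crop are (407,277), (479,375), (413,424) and (340,326). Now I'll pick the tower.

jog_arm --increments '[[[-0.007, 0.006, 0.1, 0, 0, 0, 0], [0, 0, 0.13, 0, 0, 0, 0], [0, 0, 0.13, 0, 0, 0, 0], [0, 0, 0.13, 0, 0, 0, 0], [0, 0, 0.12, 0, 0, 0, 0], [0, 0, 0.08, 0, 0, 0, 0], [0, 0, 0, 0, 0, 0, 0], [0, 0, 0, 0, 0, 0, 0]]]'

```text
clock: 21.7
tcp_pos: [0.4303, -0.3357, 0.0599]
orientation: [-0.0, 0.33, 0.944, 0.0]
wrist_force: [0.1, -1.1, 0.5]
finger_gap: 0.0854
grip_force: 0.0
```

```bash
python3 - <<'E'
from plan import *
c=cams.read_camera('top')
p=np.array([at(c,(140+x/5-.4,110+y/5-.4),.076)[:2] for x,y in [(407,277),(479,375),(413,424),(340,326)]])
print(p.mean(0).round(4))
for i in range(4):
    e=p[(i+1)%4]-p[i];print(np.linalg.norm(e).round(4),np.degrees(np.arctan2(e[1],e[0])).round(1))
print(psi(),env.get_state()['tcp_pos'])
E
```

```text
[0.5324 0.0524]
0.0678 -143.1
0.0452 127.4
0.0679 37.4
0.0458 -52.8
51.51562466207475 [ 0.4308534  -0.33637565  0.06068458]
```

jog_arm --increments '[[[0, 0, 0, 0, 0, 0, 255], [0, 0, 0, 0, 0, 0, 255], [0, 0, 0, 0, 0, 0, 255], [0, 0, 0, 0, 0, 0, 255], [0, 0, 0, 0, 0, 0, 255], [0, 0, 0, 0, 0, 0, 255], [0, 0, 0, 0, 0, 0, 255], [0, 0, 0, 0, 0, 0, 255]]]' --force 35

```text
clock: 22.55
tcp_pos: [0.4305, -0.3362, 0.0603]
orientation: [0.001, 0.33, 0.944, -0.0]
wrist_force: [-0.3, 0.9, 5.2]
finger_gap: 0.0355
grip_force: 42.3
```

jog_arm --increments '[[[0, 0, -0.03, 0, 0, 0, 255], [0, 0, -0.07, 0, 0, 0, 255], [0, 0, -0.12, 0, 0, 0, 255], [0, 0, -0.15, 0, 0, 0, 255], [0, 0, -0.15, 0, 0, 0, 255], [0, 0, -0.15, 0, 0, 0, 255], [0, 0, -0.1, 0, 0, 0, 255], [0, 0, -0.05, 0, 0, 0, 255], [0, 0, 0, 0, 0, 0, 255], [0, 0, 0, 0, 0, 0, 255]]]'

```text
clock: 23.55
tcp_pos: [0.4298, -0.3354, 0.2631]
orientation: [-0.001, 0.33, 0.944, 0.0]
wrist_force: [-0.6, -0.4, -2.4]
finger_gap: 0.0356
grip_force: 41.5
```

```bash
python3 - <<'E'
from plan import *
s=env.get_state(); print(psi(),s['tcp_pos'],s['finger_gap'],s['wrist_force'])
plan([(.5318,.0522,.265,127,16,255)])
E
```

```text
51.5051826682312 [ 0.42978455 -0.33543533  0.263126  ] 0.03563023272632131 [-0.58669898 -0.35490732 -2.38880616]
[0.04, 0.092, 0.0, 0, 0, -0.0262, 255],[0.033, 0.095, 0.0, 0, 0, -0.0262, 255],[0.025, 0.097, -0.001, 0, 0, -0.0262, 255],[0.017, 0.099, 0.0, 0, 0, -0.0262, 255],[0.009, 0.1, -0.001, 0, 0, -0.0262, 255],[0.0, 0.1, 0.0, 0, 0, -0.0262, 255],[-0.008, 0.1, -0.001, 0, 0, -0.0262, 255],[-0.016, 0.099, 0.0, 0, 0, -0.0262, 255],[-0.024, 0.097, -0.001, 0, 0, -0.0262, 255],[-0.032, 0.095, 0.0, 0, 0, -0.0262, 255],[-0.04, 0.092, -0.001, 0, 0, -0.0262, 255],[-0.047, 0.088, 0.0, 0, 0, -0.0262, 255],[-0.054, 0.084, -0.001, 0, 0, -0.0263, 255],[-0.061, 0.079, 0.0, 0, 0, -0.0262, 255],[-0.068, 0.074, -0.001, 0, 0, -0.0263, 255],[-0.074, 0.068, 0.0, 0, 0, -0.0262, 255],
[0.5319 0.0522 0.2649] 127.0
```

jog_arm --increments '[[[0.04, 0.092, 0, 0, 0, -0.0262, 255], [0.033, 0.095, 0, 0, 0, -0.0262, 255], [0.025, 0.097, 0, 0, 0, -0.0262, 255], [0.017, 0.099, 0, 0, 0, -0.0262, 255], [0.009, 0.1, 0, 0, 0, -0.0262, 255], [0, 0.1, 0, 0, 0, -0.0262, 255], [-0.008, 0.1, 0, 0, 0, -0.0262, 255], [-0.016, 0.099, 0, 0, 0, -0.0262, 255], [-0.024, 0.097, 0, 0, 0, -0.0262, 255], [-0.032, 0.095, 0, 0, 0, -0.0262, 255], [-0.04, 0.092, 0, 0, 0, -0.0262, 255], [-0.047, 0.088, 0, 0, 0, -0.0262, 255], [-0.054, 0.084, 0, 0, 0, -0.0262, 255], [-0.061, 0.079, 0, 0, 0, -0.0262, 255], [-0.068, 0.074, 0, 0, 0, -0.0262, 255], [-0.074, 0.068, 0, 0, 0, -0.0262, 255], [0, 0, 0, 0, 0, 0, 255], [0, 0, 0, 0, 0, 0, 255], [0, 0, 0, 0, 0, 0, 255]]]'

```text
clock: 25.45
tcp_pos: [0.5317, 0.0513, 0.2633]
orientation: [-0.001, -0.316, 0.949, 0.0]
wrist_force: [0.7, 0.1, -1.7]
finger_gap: 0.0354
grip_force: 41.4
```

```bash
python3 - <<'E'
from plan import *
s=env.get_state(); print(psi(),s['tcp_pos'],s['finger_gap'],s['wrist_force'])
for n in('side','top'):
    c=cams.read_camera(n)
    for t in('tower',):
        for r in spotter.landmark_of(t,n)[:3]: print(n,t,r['conf'],np.round(r['uv'],1),at(c,r['uv'],s['tcp_pos'][2]-.0573)[:2].round(4))
    if n=='side': cv2.imwrite('pics/s6.png',cv2.resize(c['pixels'][100:250,150:350,::-1],None,fx=4,fy=4,interpolation=cv2.INTER_CUBIC))
E
```

```text
126.89737789127855 [0.53165229 0.051301   0.26330946] 0.03544480747347382 [ 0.67653388  0.0561548  -1.6817962 ]
side tower 0.81 [369.6 188.6] [0.141  0.0418]
side tower 0.77 [173.1 194.2] [0.6294 0.2518]
side tower 0.66 [236.  169.3] [0.5284 0.0547]
top tower 0.92 [358.2 303.4] [ 0.2279 -0.2852]
top tower 0.8 [271.8  86.4] [ 0.7497 -0.08  ]
top tower 0.65 [220.8 174.2] [0.5299 0.042 ]
```

View pics/s6.png

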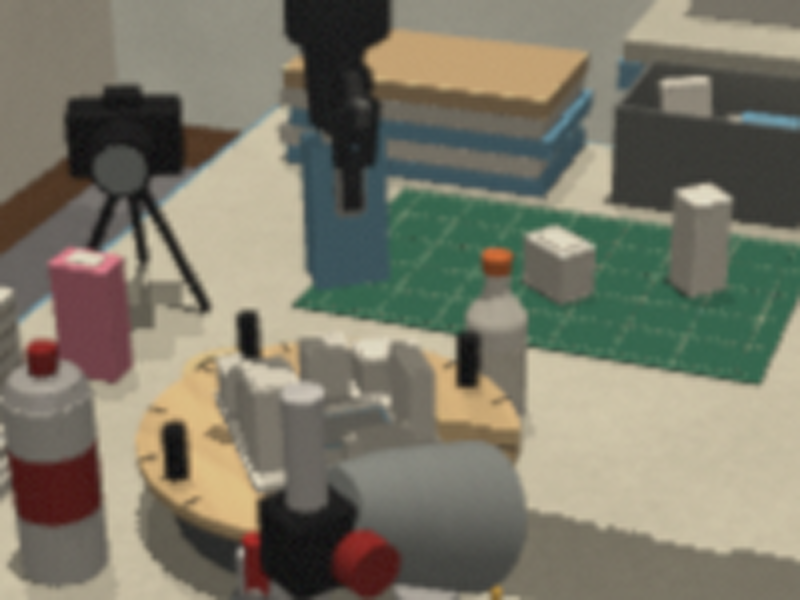

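```bash
python3 - <<'E'
from plan import *
s=env.get_state(); p=s['tcp_pos'];c=cams.read_camera('side')
a=np.radians(psi()-90);X=np.array([np.cos(a),np.sin(a)]);Y=np.array([-X[1],X[0]])
for z in(p[2]-.0573,p[2]+.0527):
  for i,j in((1,1),(1,-1),(-1,-1),(-1,1)):
    q=np.r_[p[:2]+i*.028*X+j*.018*Y,z]; u=proj(c,q); print(i,j,((u-[150,100]+.5)*4).round(0))
E
```

```text
1 1 [312. 290.]
1 -1 [301. 270.]
-1 -1 [373. 260.]
-1 1 [386. 280.]
1 1 [307. 150.]
1 -1 [295. 131.]
-1 -1 [371. 123.]
-1 1 [384. 141.]
```

The tower hangs straight. Its bottom edge, from crop (312,288) to (388,278), matches the prediction from the gripper pose to about a millimetre. Lowering now.

jog_arm --increments '[[[-0.003, 0.002, 0.05, 0, 0, 0, 255], [0, 0, 0.08, 0, 0, 0, 255], [0, 0, 0.08, 0, 0, 0, 255], [0, 0, 0.08, 0, 0, 0, 255], [0, 0, 0.07, 0, 0, 0, 255], [0, 0, 0.06, 0, 0, 0, 255], [0, 0, 0.04, 0, 0, 0, 255], [0, 0, 0.025, 0, 0, 0, 255], [0, 0, 0.015, 0, 0, 0, 255], [0, 0, 0, 0, 0, 0, 255], [0, 0, 0, 0, 0, 0, 255], [0, 0, 0, 0, 0, 0, 255]]]'

```text
clock: 26.9
tcp_pos: [0.5332, 0.0526, 0.1402]
orientation: [0.001, -0.317, 0.948, -0.0]
wrist_force: [-0.4, 0.4, -1.6]
finger_gap: 0.0356
grip_force: 41.5
```

```bash
python3 - <<'E'
from plan import *
s=env.get_state(); print(psi(),s['tcp_pos'],s['finger_gap'],s['wrist_force'])
E
```

```text
126.96317767090886 [0.53315945 0.05260353 0.14019751] 0.03560646338217032 [-0.35283603  0.41231044 -1.56419873]
```

jog_arm --increments '[[[0.003, 0.002, 0.006, 0, 0, 0, 255], [0, 0, 0.006, 0, 0, 0, 255], [0, 0, 0.005, 0, 0, 0, 255], [0, 0, 0.003, 0, 0, 0, 255], [0, 0, 0.002, 0, 0, 0, 255], [0, 0, 0, 0, 0, 0, 255], [0, 0, 0, 0, 0, 0, 255]]]'

```text
clock: 27.6
tcp_pos: [0.5318, 0.0526, 0.134]
orientation: [-0.0, -0.317, 0.948, -0.0]
wrist_force: [-0.3, 0.6, -1.5]
finger_gap: 0.0355
grip_force: 41.5
```

jog_arm --increments '[[[0, 0, 0.002, 0, 0, 0, 255], [0, 0, 0.002, 0, 0, 0, 255], [0, 0, 0, 0, 0, 0, 255], [0, 0, 0, 0, 0, 0, 255]]]'

```text
clock: 28.0
tcp_pos: [0.5319, 0.0526, 0.1333]
orientation: [0.0, -0.317, 0.948, -0.0]
wrist_force: [-1.6, 0.0, 1.4]
finger_gap: 0.0355
grip_force: 41.8
```

jog_arm --increments '[[[0, 0, 0.001, 0, 0, 0, 255], [0, 0, 0, 0, 0, 0, 140], [0, 0, 0, 0, 0, 0, 120], [0, 0, 0, 0, 0, 0, 100], [0, 0, 0, 0, 0, 0, 70], [0, 0, 0, 0, 0, 0, 40], [0, 0, 0, 0, 0, 0, 20], [0, 0, 0, 0, 0, 0, 0], [0, 0, 0, 0, 0, 0, 0], [0, 0, 0, 0, 0, 0, 0]]]' --force 20

```text
clock: 29.0
tcp_pos: [0.5318, 0.0526, 0.1328]
orientation: [0.0, -0.317, 0.948, -0.0]
wrist_force: [-0.1, 0.1, 0.6]
finger_gap: 0.0855
grip_force: 0.0
```

jog_arm --increments '[[[0, 0, -0.05, 0, 0, 0, 0], [0, 0, -0.1, 0, 0, 0, 0], [0, 0, -0.15, 0, 0, 0, 0], [0, 0, -0.15, 0, 0, 0, 0], [0, 0, -0.1, 0, 0, 0, 0], [-0.1, 0.1, 0, 0, 0, 0, 0], [0.14, -0.14, 0, 0, 0, 0, 0], [0.0, -0.2, 0, 0, 0, 0, 0], [0.0, -0.2, 0, 0, 0, 0, 0], [0.0, -0.2, 0, 0, 0, 0, 0], [0.0, -0.2, 0, 0, 0, 0, 0], [0, 0, 0, 0, 0, 0, 0]]]'

```text
clock: 30.2
tcp_pos: [0.6527, -0.1266, 0.2678]
orientation: [-0.001, -0.315, 0.949, -0.0]
wrist_force: [0.6, 0.7, -0.6]
finger_gap: 0.0853
grip_force: 0.0
```

```bash
python3 - <<'E'
from h import *
s=cams.read_camera('side');c=cams.read_camera('top')
a=cv2.resize(c['pixels'][110:230,140:300,::-1],(800,600),interpolation=cv2.INTER_CUBIC)
cv2.imwrite('pics/t7.png',a)
cv2.imwrite('pics/s7.png',cv2.resize(s['pixels'][130:280,140:340,::-1],None,fx=4,fy=4,interpolation=cv2.INTER_CUBIC))
E
```

```text
(no output)
```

View pics/t7.png

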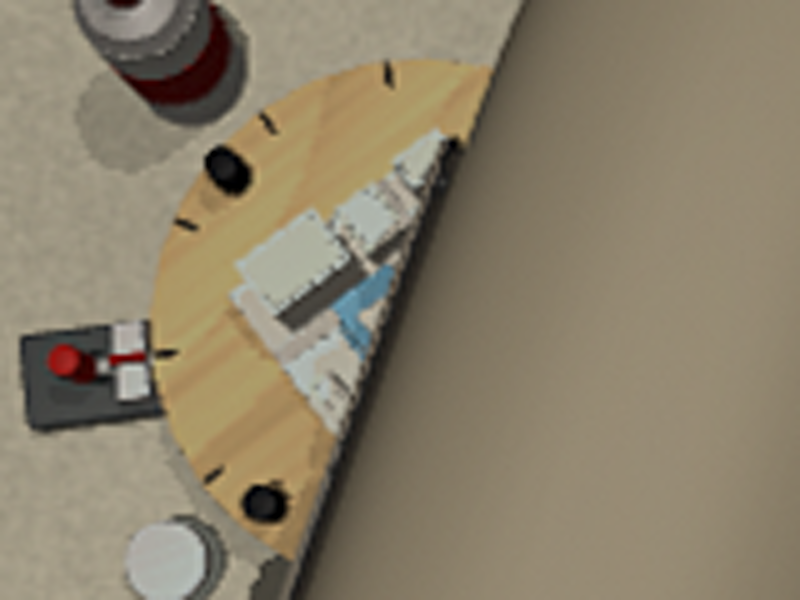

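The arm blocks this view, so I'll move it further off to the right.

jog_arm --increments '[[[0.15, -0.1, 0, 0, 0, 0, 0], [0.19, -0.04, 0, 0, 0, 0, 0], [0.19, -0.04, 0, 0, 0, 0, 0], [0.19, -0.04, 0, 0, 0, 0, 0], [0.19, -0.04, 0, 0, 0, 0, 0], [0.19, -0.04, 0, 0, 0, 0, 0], [0, 0, 0, 0, 0, 0, 0]]]'

```text
clock: 31.0
tcp_pos: [0.4718, -0.3489, 0.272]
orientation: [-0.0, -0.314, 0.949, -0.001]
wrist_force: [-0.2, 1.1, -0.6]
finger_gap: 0.0857
grip_force: 0.0
```

```bash
python3 - <<'E'
from h import *
s=cams.read_camera('side');c=cams.read_camera('top')
a=cv2.resize(c['pixels'][120:220,150:290,::-1],(800,571),interpolation=cv2.INTER_CUBIC)
cv2.imwrite('pics/t8.png',a)
f=800/140
def dr(w,h,z,col):
    A=np.radians(37);X=np.array([np.cos(A),np.sin(A)]);Y=np.array([-X[1],X[0]])
    q=np.array([(proj(c,np.r_[np.array([.532,.0523])+i*w/2*X+j*h/2*Y,z])-[150,120]+.5)*f for i,j in((1,1),(1,-1),(-1,-1),(-1,1))])
    print(z,q.round(0).tolist())
dr(.068,.048,.076,0);dr(.056,.036,.076,0);dr(.056,.036,.186,0)
E
```

```text
0.076 [[330.0, 318.0], [411.0, 259.0], [493.0, 372.0], [413.0, 431.0]]
0.076 [[348.0, 320.0], [408.0, 277.0], [476.0, 369.0], [416.0, 413.0]]
0.186 [[316.0, 287.0], [384.0, 238.0], [460.0, 341.0], [392.0, 390.0]]
```

View pics/t8.png

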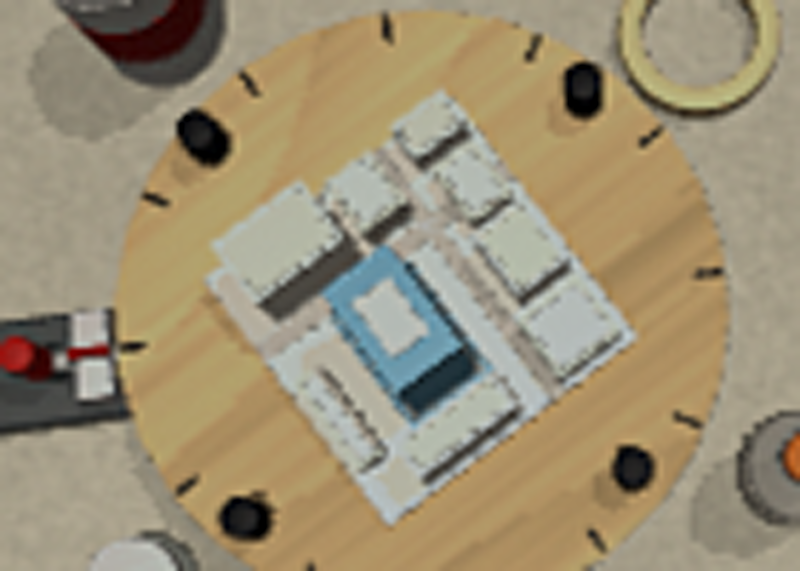

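The tower stands on the plot. I'll measure its centring numerically.

```bash
python3 - <<'E'
from h import *
c=cams.read_camera('top')
def face(im,f,x0,y0,roi,z,n):
    hsv=cv2.cvtColor(im,cv2.COLOR_BGR2HSV); m=((hsv[...,0]>90)&(hsv[...,0]<120)&(hsv[...,1]>70)&(hsv[...,2]>130)).astype(np.uint8)
    k=np.zeros_like(m);x,y,w,h=roi;k[y:y+h,x:x+w]=1;m*=k
    m=cv2.morphologyEx(m,cv2.MORPH_OPEN,np.ones((9,9)))
    cs=max(cv2.findContours(m,cv2.RETR_EXTERNAL,cv2.CHAIN_APPROX_NONE)[0],key=cv2.contourArea)
    b=cv2.boxPoints(cv2.minAreaRect(cs)); print(n,b.round(0).tolist())
    q=np.array([at(c,(x0+(u+.5)/f-.5,y0+(v+.5)/f-.5),z)[:2] for u,v in b]); print('  ',q.mean(0).round(4),[np.linalg.norm(q[(i+1)%4]-q[i]).round(4) for i in range(2)],[np.degrees(np.arctan2(*(q[(i+1)%4]-q[i])[::-1])).round(1) for i in range(2)])
face(cv2.imread('pics/t2.png'),6,330,170,(120,190,200,190),.113,'tower start')
face(cv2.imread('pics/t8.png'),800/140,150,120,(290,220,210,210),.186,'tower now')
def outline(n):
    im=cv2.imread(n);hsv=cv2.cvtColor(im,cv2.COLOR_BGR2HSV);m=((hsv[...,0]>90)&(hsv[...,0]<120)&(hsv[...,1]>60)).astype(np.uint8)
    m[:270]=0;m[430:]=0;m[:,:330]=0;m[:,490:]=0
    y,x=np.nonzero(m);b=cv2.boxPoints(cv2.minAreaRect(np.stack([x,y],1).astype(np.float32)))
    q=np.array([at(c,(140+(u+.5)/5-.5,110+(v+.5)/5-.5),.076)[:2] for u,v in b]);print(n,b.round(0).tolist(),q.mean(0).round(4),[np.linalg.norm(q[(i+1)%4]-q[i]).round(4) for i in range(2)],[np.degrees(np.arctan2(*(q[(i+1)%4]-q[i])[::-1])).round(1) for i in range(2)])
outline('pics/t5.png')
E
```

```text
tower start [[150.0, 312.0], [226.0, 214.0], [291.0, 264.0], [215.0, 362.0]]
   [ 0.4308 -0.3346] [np.float64(0.0551), np.float64(0.0353)] [np.float64(-38.3), np.float64(-128.0)]
tower now [[317.0, 293.0], [388.0, 242.0], [462.0, 345.0], [391.0, 396.0]]
   [0.5296 0.0515] [np.float64(0.0379), np.float64(0.0556)] [np.float64(-53.3), np.float64(-143.7)]
pics/t5.png [[338.0, 328.0], [408.0, 275.0], [481.0, 373.0], [410.0, 426.0]] [0.5324 0.0525] [np.float64(0.0488), np.float64(0.068)] [np.float64(-52.3), np.float64(-142.7)]
```

```bash
python3 - <<'E'
from h import *
s=cams.read_camera('side')
f=4;im=cv2.resize(s['pixels'],None,fx=f,fy=f,interpolation=cv2.INTER_CUBIC)[:,:,::-1]
hsv=cv2.cvtColor(np.ascontiguousarray(im),cv2.COLOR_BGR2HSV);m=((hsv[...,0]>90)&(hsv[...,0]<120)&(hsv[...,1]>60)).astype(np.uint8)
A=np.radians(37);X=np.array([np.cos(A),np.sin(A)]);Y=np.array([-X[1],X[0]])
def hull(x,y):
    q=[(proj(s,np.r_[np.array([x,y])+i*.028*X+j*.018*Y,z])+.5)*f for i in(1,-1) for j in(1,-1) for z in(.148,.186)]
    return cv2.convexHull(np.array(q,np.float32))
h0=hull(.532,.0523)[:,0];print((h0/f).round(1).tolist())
x0,y0=h0.min(0).astype(int)-30;x1,y1=h0.max(0).astype(int)+30
m[:y0]=0;m[:,:x0]=0;m[:,x1:]=0
n,l,st,ce=cv2.connectedComponentsWithStats(m);i=1+st[1:,4].argmax();print((st[i]/f))
M=cv2.morphologyEx((l==i).astype(np.uint8),cv2.MORPH_CLOSE,np.ones((41,41)))
for z in range(int(h0[:,1].min()),int(h0[:,1].max()),20):
    xs=np.nonzero(M[z])[0]; k=np.zeros_like(M);cv2.fillConvexPoly(k,h0.round().astype(np.int32),1);p=np.nonzero(k[z])[0]
    print(z/f,(xs.min()/f,xs.max()/f) if len(xs) else None,(p.min()/f,p.max()/f) if len(p) else None)
E
```

```text
[[246.6999969482422, 188.0], [228.60000610351562, 190.6999969482422], [225.6999969482422, 185.1999969482422], [225.3000030517578, 174.0], [243.3000030517578, 171.5], [246.5, 176.6999969482422]]
[ 226.5   171.75   20.75   38.25 2197.75]
171.5 None (np.float64(242.5), np.float64(243.25))
176.5 (np.float64(226.75), np.float64(246.75)) (np.float64(225.25), np.float64(246.25))
181.5 (np.float64(227.75), np.float64(246.5)) (np.float64(225.5), np.float64(246.5))
186.5 (np.float64(227.75), np.float64(246.5)) (np.float64(226.25), np.float64(246.75))
```

```bash
python3 -c "
from workcell import ticket
print(ticket.hand_in())"
```

```text
the job is handed in; nothing more can be done
None
```

I handed the job in at about 31 s: the table is one click stop anticlockwise, the bolt is pushed fully home, and the tower was lowered gently onto the plot and stands upright, centred to within about 3 mm and square to about 1°; no verdict came back.

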